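Set the thread stand for red thread

TASK

Set up the thread stand to run red thread: push the swivelling guide arm round with a fingertip until its brass eye is centred over the stand's red spool, then push the red-knobbed brake lever over until it is fully against its rubber pad. Push gently and do not grip the stand's parts; leave the spools standing in their nests and the other things on the bench undisturbed.

Things in the scene. Friction and masses are not known exactly. Their poses are not given: they have to be found in the camera images.
- thread_stand: fixed stand: dark board 8 mm thick, x -187..47, y -155..215 mm, with an 18 mm post, three nests (brass rims, 62 mm across, 5 mm high) and a brake lever. Origin at bench level under the post's axis; x points from the middle nest to the post (away from the robot, yaw up to 0.25 rad), y left, z up. Nests at (mm): left (-97, 115), middle (-150, 0), right (-97, -115)
- guide_arm (a joint): angle of the guide arm about the upright axis of the post, rad, counter-clockwise positive seen from above: 0 points to the middle nest, -0.87 to the left nest, +0.87 to the right nest; stops at -1.15 and 1.15. Turns with light friction (about 0.15 N m) and stays where it is left. It always starts between the middle and the right nest
- guide_pivot (a point): point on the guide arm's axis, at the height of the arm, 125 mm above the bench. The hub round it is 30 mm across and its screw reaches up to 142 mm above the bench
- guide_eye (a point): centre of the brass eye (33 mm across outside) at the free end of the guide arm, 150 mm from the pivot, 125 mm above the bench. From hub to eye (15 to 135 mm from the axis) the arm is a level round steel rod 10 mm thick, free to push on from either side, well above all spools
- brake_lever (a joint): angle of the brake lever, rad, counter-clockwise positive seen from above: 0 fully open, 0.96 fully against the rubber pad (the end stop, which gives about 1 mm under a firm push). Light friction (about 0.06 N m), stays where it is left. Starts between 0 and 0.3
- brake_knob (a point): point on the axis of the red upright knob at the free end of the brake lever, 50 mm from the brake's pivot and 50 mm above the bench; the knob is a cylinder 14 mm thick reaching from 21 to 75 mm above the bench. To close, it moves to the left along its circle, away from the post, to the rubber pad
- brake_pivot (a point): point on the brake lever's upright pivot axis, 50 mm above the bench (the metal there ends 26 mm above the bench); it lies at x -30, y +165 mm in the stand's frame. At angle 0 the lever points 25 degrees to the right of the stand's x axis, against the pad 30 degrees to the left of it
- red_spool: loose wooden spool wound with red thread, standing upright in one of the three nests of the thread stand (which one varies); diameter 46 mm, 58 mm tall, about 50 g, easily toppled; origin at the centre of its underside, which stands 8 mm above the bench
- white_spool: loose wooden spool wound with white thread, standing upright in one of the three nests of the thread stand (which one varies); diameter 40 mm, 50 mm tall, about 50 g, easily toppled; origin at the centre of its underside, which stands 8 mm above the bench
- black_spool: loose wooden spool wound with black thread, standing upright in one of the three nests of the thread stand (which one varies); diameter 50 mm, 64 mm tall, about 50 g, easily toppled; origin at the centre of its underside, which stands 8 mm above the bench
- wax_puck: loose yellow puck of wax, 60 mm across, 23 mm high, a bystander on the bench left of the stand; origin at the centre of its underside
- eyelet_carton: loose small carton with a red lid, 52 x 76 x 39 mm, a bystander on the bench left of the brake; origin at the centre of its underside
- lap_weight: loose black iron weight with a knob, 69 mm across, 53 mm high, a bystander on the bench right of the stand; origin at the centre of its underside
There are look-alikes about, which are no part of the job. Leave any turquoise look-alike of the red_spool alone. What is shaped like the black_spool but purple is not meant.

How it is judged:
By the outcome, as a careful person would: the job done as asked, in the order asked, and still so for the second after the job is handed in, with the robot touching nothing.
It also fails if it takes over 61 s, if anything falls off the work surface, if the arm or the gripper's body presses on something with over 40 N, if the wrist force passes 120 N, or if a joint passes its speed limit or range.

ROBOT

A 6-joint arm with a two-finger parallel gripper is mounted at the origin on a cart in front of the work surface, level with it; the furniture and walls round the work are solid. World frame = base frame: x ahead of the robot, y to its left, z up, the work surface at z = 0. Lengths are in m, angles in rad, forces in N, time in s.
With the tool pointing down it reaches from about 0.425 to 0.95 m from the base axis. Payload 3.5 kg.
Tool frame: the origin (TCP) lies on the centre line of the jaws, within the pads' length; the fingertips stand 14 mm ahead of it and the grasp point (between the pads) lies 5 mm behind it (ctrl.finger_overhang is the distance from the TCP to the fingertips, in m); z points along the fingers, y is the line along which they close (so a half turn about z gives the same grasp; the last joint's range is limited). The gripper opens to 85 mm and grips with 20 to 120 N. Pads are 22 mm wide; open, the fingers measure 114 mm over their backs; the gripper's body (76 mm by 85 mm) begins 54 mm behind the grasp point. The pads swing forward as they close: fully open they stand 13 mm farther back than shut.
Start: joints at [-1.395, 0.286, 1.577, -0, 1.279, -0.15], TCP at [0.216, -0.639, 0.245] pointing down, gripper open.
Joint ranges: [-2.77, 2.77], [-0.9, 2.22], [0.21, 2.48], [-1.53, 4.67], [0.24, 2.81], [-2.84, 2.84]. Speed limits (rad/s): [2.79, 2.79, 3.14, 3.14, 3.14, 3.14].

INTERFACE

Orientations are given as a unit quaternion [x, y, z, w].
In Python, from plant import ctrl gives the robot as it stands.
- The arm moves only by the tool send_rows, never from a script. Its argument "moves" is text: rows parted by semicolons, each of 7 numbers parted by spaces: the turn, a rotation vector about the tool's x, y, z in units of 360 degrees (1.0 is 360 degrees), then the shift along the tool's x, y, z in units of 20 cm (1.0 is 20 cm), then the gripper's target within -1 to 1 (fully open at 1, half-way at 0, shut at -1). A call has 1 to 12 rows; each row is the pose to reach, as a shift and turn from the pose commanded when the call began, along the tool's axes at that moment, turning the shorter way round; what a row does not reach only later rows make up. A row lasts 1/8 s, in which the tool goes at most 62.5 mm and 10.7 degrees, less where a joint would pass 70% of its speed; a pose out of reach is approached as far as the arm can. A call with a number of a shift or a turn outside -1 to 1 is refused whole. A call with a gripper value outside its range is refused whole. The fingers move at their own pace and stop on an object; "newtons" is the grip in N (left out, the last holds). Time passes only in rows, so rows that repeat a pose let the fingers close. It gives the time, the measured TCP pose, the force, the opening and the grip force at its end, in the units of the state.
- ctrl.get_state(): the state, without advancing time (a new reading comes with each control period).
- ctrl.read_camera(name): name is "side" or "top"; returns a dict with "image" (420x560x3 uint8, red, green, blue), "fovy" (degrees; the focal length in pixels is half the picture's height over the tangent of half this angle, whatever the lens; pixels are square), "cx", "cy" (the principal point, pixels), "extrinsics" (4x4, takes a point from camera to world coordinates). Camera axes: x right, y up, looking along -z (the intrinsics and any distortion apply to the point x, -y, -z); pixel columns grow to the right and rows downward; lengths in m; the calibration is good to about 2 mm. A picture is of the moment at which its call begins. There is no depth.
- ctrl.sign_off(): hands the job in; it is judged then, once.
The state is a dict: "time": time; "qpos": joint angles; "dq": joint speeds; "joint_efforts": joint torques, N m; "eef_pos": TCP position; "tcp_rot": TCP orientation; "contact_force": force on the tool from outside, world axes, zero at the start; "wrist_torque": the same for the moment, N m; "opening": opening from 0.0 (shut) to 1.0 (fully open); "finger_force": force on a finger pad.
Only numpy, scipy, OpenCV 4.12 (cv2) and the standard library are available. Lean on these libraries where they do the work, as an engineer would, in place of code of your own. Each camera call takes 0.05 s, during which the arm holds its last target. There are 200 camera calls.

## Working session

There is one attempt and no reset: what is moved stays moved. The work goes in short steps, Python scripts to look and compute and a tool call to move; the robot and the scene stay as the last step left them, time stands still between calls to the robot, and variables do not carry over. Pictures are saved under pics/ and viewed, at most 10 in all, crops included, and the job is handed in when it is done.

Besides the shell and the picture viewer there is one more tool, called after "Call:" as name(argument=value, ...) on one line, values as JSON. send_rows: Moves the arm, as the interface text tells. Its arguments: {"type":"object","properties":{"moves":{"type":"string"},"newtons":{"type":"number"}},"required":["moves"]}

```bash
ls; mkdir -p pics
python3 - <<'E'
from plant import ctrl
import cv2,pickle
for n in("side","top"):
    c=ctrl.read_camera(n); pickle.dump(c,open(f"pics/{n}0.pkl","wb"))
    cv2.imwrite(f"pics/{n}0.png",c["image"][...,::-1])
    print(n,{k:v for k,v in c.items() if k!="image"})
print(ctrl.get_state(), ctrl.finger_overhang)
E
```

```text
pics
side {'fovy': 43.619351442541415, 'cx': 280.1197448459481, 'cy': 209.32408392512875, 'extrinsics': array([[-0.96989642,  0.1283651 , -0.20693799,  0.30154745],
       [-0.24312302, -0.46206126,  0.85287197,  1.01007096],
       [ 0.01386096,  0.87750886,  0.47936007,  0.66520129],
       [ 0.        ,  0.        ,  0.        ,  1.        ]])}
top {'fovy': 47.65501585756026, 'cx': 289.62450052719254, 'cy': 213.1399011598498, 'extrinsics': array([[-0.01798959,  0.98145494, -0.19084698,  0.33757525],
       [-0.99968101, -0.02104038, -0.01397107,  0.00213713],
       [-0.01772746,  0.19053477,  0.98152037,  1.13887408],
       [ 0.        ,  0.        ,  0.        ,  1.        ]])}
{'time': 0.1, 'qpos': array([-1.39496395e+00,  2.87126139e-01,  1.57802996e+00,  9.58984677e-06,
        1.27863050e+00, -1.50028691e-01]), 'dq': array([-0.00070016, -0.00253772, -0.00330676,  0.00113918,  0.00064428,
       -0.00170117]), 'joint_efforts': array([ 4.26006218e-04, -4.07297623e+01, -2.93699491e+01, -1.43766474e-04,
        3.40375336e-03, -1.25606294e-05]), 'eef_pos': array([ 0.21599505, -0.63890678,  0.24405311]), 'tcp_rot': array([ 9.86755788e-01,  1.62209158e-01, -9.56273977e-06, -1.09693954e-03]), 'contact_force': array([ 0.79086296, -0.56113534, -0.05286657]), 'wrist_torque': array([-0.01829223,  0.00925411,  0.01753115]), 'finger_force': 0.0, 'opening': 0.9983677214738307} 0.014
```

View pics/top0.png

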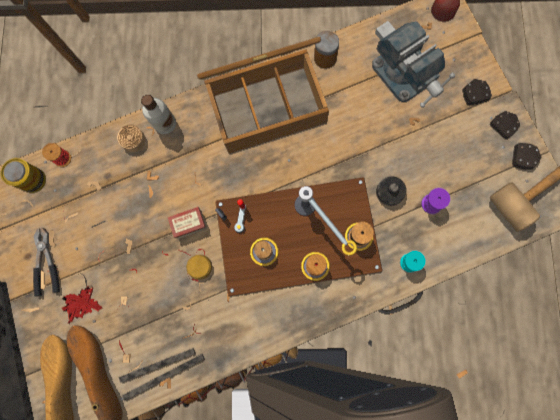

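View pics/side0.png

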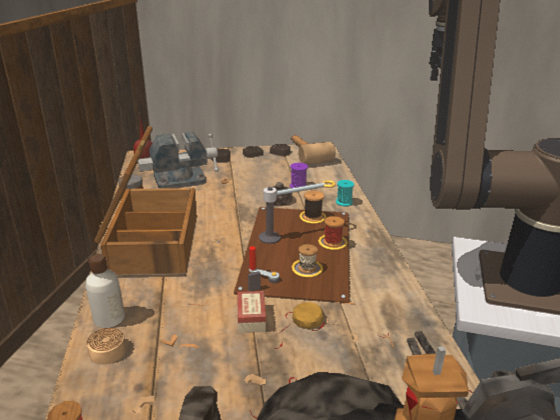

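The top view shows the stand at about (300,235), with its post at (306,195), the eye at (349,247), the nests at (263,252), (315,266) and (360,236), and the brake knob at (241,204). In the side view the spool at (334,232) is red, (314,206) is black and (308,260) is white. The turquoise one at (345,192) and the purple one at (299,175) are look-alikes off the stand. The red spool appears to be in the middle nest, so I'll confirm that in an enlarged crop.

Run:
```python
import cv2
s=cv2.imread("pics/side0.png")[160:310,225:365]; t=cv2.imread("pics/top0.png")[170:300,210:390]
cv2.imwrite("pics/sidec.png",cv2.resize(s,None,fx=4,fy=4,interpolation=cv2.INTER_CUBIC))
cv2.imwrite("pics/topc.png",cv2.resize(t,None,fx=4,fy=4,interpolation=cv2.INTER_CUBIC))
```

```text
(no output)
```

View pics/sidec.png

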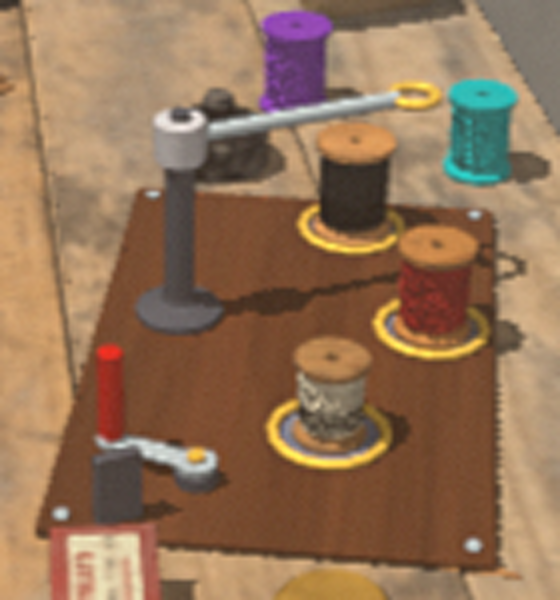

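View pics/topc.png

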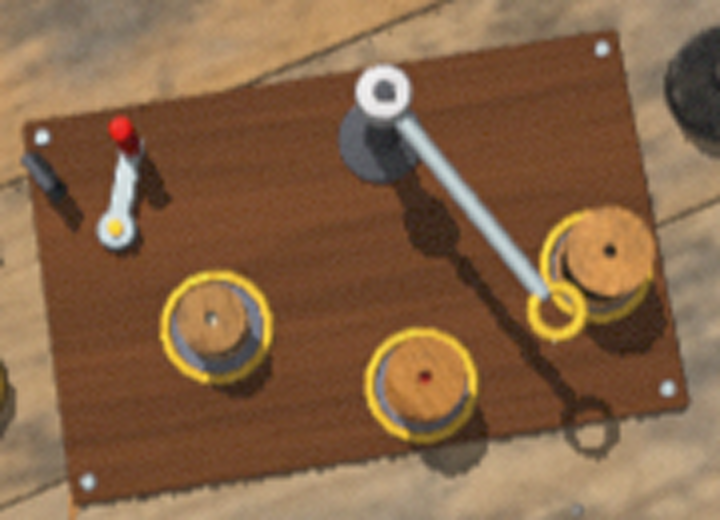

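The crop confirms it. Red is in the middle nest (side crop (436,244), top crop (425,378)), black is on the right and white on the left. The arm points between the middle and right nests.

```bash
cat > h.py <<'E'
import numpy as np,pickle
def ray(c,u,v):
    f=210/np.tan(np.radians(c["fovy"]/2)); E=c["extrinsics"]
    d=E[:3,:3]@np.array([(u-c["cx"])/f,-(v-c["cy"])/f,-1]); return E[:3,3],d/np.linalg.norm(d)
def atz(c,u,v,z): o,d=ray(c,u,v); return o+d*(z-o[2])/d[2]
def tri(rs):
    A=sum(np.eye(3)-np.outer(d,d) for o,d in rs); b=sum((np.eye(3)-np.outer(d,d))@o for o,d in rs)
    p=np.linalg.solve(A,b); return p,[np.linalg.norm(np.cross(p-o,d)) for o,d in rs]
E
python3 - <<'E'
from h import *
np.set_printoptions(precision=4,suppress=True)
T=pickle.load(open("pics/top0.pkl","rb"));S=pickle.load(open("pics/side0.pkl","rb"))
t=lambda p:(210+p[0]/4-.4,170+p[1]/4-.4); s=lambda p:(225+p[0]/4-.4,160+p[1]/4-.4)
P=dict(screw=((384,91),(180,115),.142),eye=((557,311),(416,96),.125),red=((425,378),(436,244),.066),mid=((421,384),(432,325),.0105),left=((217,327),(329,433),.0105),right=((598,265),(352,225),.0105),knob=((122,126),(110,352),.075),bpiv=((115,229),(195,457),.026))
W={}
for k,(a,b,z) in P.items():
    p,e=tri([ray(T,*t(a)),ray(S,*s(b))]); W[k]=atz(T,*t(a),z); print(k,p,np.array(e)*1e3,"top@z",W[k],"side@z",atz(S,*s(b),z))
# corner screws give board frame too; fit stand pose to nests, pivot, brake pivot (mean of views)
from scipy.optimize import least_squares
loc=dict(screw=(0,0),mid=(-.15,0),left=(-.097,.115),right=(-.097,-.115),bpiv=(-.03,.165))
for name in("top","both"):
    def xy(k):
        a,b,z=P[k]; q=atz(T,*t(a),z)[:2]; return q if name=="top" else (q+atz(S,*s(b),z)[:2])/2
    def R(y): return np.array([[np.cos(y),-np.sin(y)],[np.sin(y),np.cos(y)]])
    r=least_squares(lambda v:np.concatenate([v[:2]+R(v[2])@np.array(l)-xy(k) for k,l in loc.items()]),[.6,0,0])
    x,y,w=r.x; print(name,r.x,"res mm",r.fun*1e3)
    inv=lambda q:R(w).T@(np.array(q)-[x,y])
    e=inv(xy("eye")); print("eye local",e,np.hypot(*e),"angle",np.arctan2(-e[1],-e[0]))
    e=inv(xy("red")); print("red local",e); e=inv(xy("knob"))-[-.03,.165]; print("knob rel",e,np.hypot(*e),"lever",np.arctan2(e[1],e[0])+np.radians(25))
E
```

```text
screw [ 0.577  -0.019   0.1373] [0.4341 0.4341] top@z [ 0.5763 -0.0189  0.142 ] side@z [ 0.574  -0.0097  0.142 ]
eye [ 0.4567 -0.109   0.1231] [1.0622 1.0622] top@z [ 0.4575 -0.1087  0.125 ] side@z [ 0.4551 -0.1049  0.125 ]
red [ 0.4286 -0.0395  0.0643] [0.3302 0.3302] top@z [ 0.4282 -0.0395  0.066 ] side@z [ 0.4286 -0.0365  0.066 ]
mid [ 0.4286 -0.0393  0.0096] [0.788 0.788] top@z [ 0.4293 -0.0392  0.0105] side@z [ 0.4277 -0.0379  0.0105]
left [0.4655 0.0815 0.0073] [0.4661 0.4661] top@z [0.4656 0.0813 0.0105] side@z [0.4642 0.086  0.0105]
right [ 0.4975 -0.1471  0.0084] [0.9325 0.9325] top@z [ 0.4982 -0.1468  0.0105] side@z [ 0.4959 -0.1433  0.0105]
knob [0.5746 0.1306 0.0718] [1.0699 1.0699] top@z [0.575  0.1304 0.075 ] side@z [0.572  0.1356 0.075 ]
bpiv [0.5245 0.141  0.0213] [0.2941 0.2941] top@z [0.5234 0.1404 0.026 ] side@z [0.5232 0.1473 0.026 ]
top [ 0.5773 -0.0186  0.1436] res mm [ 1.0418  0.2935 -0.507  -0.8855 -0.7256  0.063  -0.3993  0.4945  0.5901
  0.0345]
eye local [-0.1314 -0.072 ] 0.14988130522716792 angle 0.5012594831638405
red local [-0.1506  0.0007]
knob rel [ 0.0491 -0.0172] 0.051993846374086716 lever 0.09936632256436773
both [ 0.5766 -0.0158  0.1463] res mm [ 1.4479 -1.5443 -0.3276  0.8337 -1.0226  0.1819  0.3336  1.307  -0.4313
 -0.7783]
eye local [-0.1323 -0.0725] 0.15082843739619886 angle 0.5012675932589199
red local [-0.1499 -0.0003]
knob rel [ 0.0487 -0.0173] 0.05166271723413694 lever 0.09430227601255398
```

Measurements check out: stand origin (0.577,-0.018), yaw 0.144, eye radius 150 mm, arm angle 0.50, lever angle about 0.10. I'll push with the shut fingers, with the tool aligned to the stand.

```bash
cat >> h.py <<'E'
from scipy.spatial.transform import Rotation as Ro
O=np.array([.5772,-.0180]);W=.1443
def world(x,y,z): c,s=np.cos(W),np.sin(W); return np.array([O[0]+c*x-s*y,O[1]+s*x+c*y,z])
def local(p): c,s=np.cos(W),np.sin(W); d=np.array(p[:2])-O; return np.array([c*d[0]+s*d[1],-s*d[0]+c*d[1],p[2]])
def row(st,x,y,z,yaw=0.):
    R=Ro.from_quat(st["tcp_rot"]); G=Ro.from_euler("z",W+yaw)*Ro.from_euler("x",np.pi)
    print(((R.inv()*G).as_rotvec()/(2*np.pi)).round(4),(R.inv().apply(world(x,y,z)-st["eef_pos"])/.2).round(4))
E
python3 - <<'E'
from h import *
from plant import ctrl
s=ctrl.get_state(); row(s,-.095,-.1,.245); row(s,-.095,-.1,.12)
E
```

```text
[-0.0003 -0.      0.0289] [ 2.1473e+00 -1.9570e+00  2.0000e-04]
[-0.0003 -0.      0.0289] [ 2.1471 -1.9556  0.6252]
```

Call:
send_rows(moves="0 0 0 1 -0.91 0 -1;0 0 0 1 -0.91 0 -1;0 0 0 1 -0.91 0 -1;0 0 0 1 -0.91 0 -1;0 0 0 1 -0.91 0 -1;0 0 0 1 -0.91 0 -1", newtons=30)

```text
time: 0.85
eef_pos: [0.3477, -0.4024, 0.2452]
tcp_rot: [0.987, 0.163, -0.0, 0.0]
contact_force: [-1.0, -0.7, 0.1]
opening: -0.002
finger_force: 0.0
```

Call:
send_rows(moves="0 0 0.029 0.95 -0.86 0 -1;0 0 0.029 0.95 -0.86 0 -1;0 0 0.029 0.95 -0.86 0 -1;0 0 0.029 0.95 -0.86 0 -1;0 0 0.029 0.95 -0.86 0 -1;0 0 0.029 0.95 -0.86 0 -1;0 0 0.029 0.95 -0.86 0 -1;0 0 0.029 0.95 -0.86 0 -1")

```text
time: 1.85
eef_pos: [0.4717, -0.1809, 0.2453]
tcp_rot: [0.998, 0.07, -0.0, 0.0]
contact_force: [-0.0, 0.0, 1.0]
opening: -0.001
finger_force: 0.0
```

Run:
```python
from h import *
from plant import ctrl
s=ctrl.get_state(); print(s["time"],s["opening"],local(s["eef_pos"]),s["contact_force"]);row(s,-.095,-.1,.245); row(s,-.095,-.1,.12)
```

```text
1.85 -0.00053659306691698 [-0.12777711 -0.14601912  0.24527618] [-0.01604475  0.02092638  0.9737236 ]
[ 0.      0.     -0.0005] [ 0.1631 -0.2306  0.0013]
[ 0.      0.     -0.0005] [ 0.1632 -0.2308  0.6263]
```

Call:
send_rows(moves="0 0 0 0.163 -0.23 0 -1;0 0 0 0.163 -0.23 0 -1;0 0 0 0.163 -0.23 0.2 -1;0 0 0 0.163 -0.23 0.4 -1;0 0 0 0.163 -0.23 0.55 -1;0 0 0 0.163 -0.23 0.626 -1;0 0 0 0.163 -0.23 0.626 -1")

```text
time: 2.72
eef_pos: [0.4972, -0.1296, 0.1194]
tcp_rot: [0.997, 0.071, -0.001, -0.0]
contact_force: [0.2, -0.1, 0.9]
opening: -0.002
finger_force: 0.0
```

Run:
```python
from h import *
from plant import ctrl
import cv2
s=ctrl.get_state(); print(s["time"],local(s["eef_pos"]),s["contact_force"])
a=ctrl.read_camera("top")["image"][150:310,200:400,::-1];b=ctrl.read_camera("side")["image"][130:290,200:400,::-1]
cv2.imwrite("pics/d1.png",cv2.resize(np.hstack([a,b]),None,fx=2,fy=2,interpolation=cv2.INTER_CUBIC))
```

```text
2.725 [-0.09517886 -0.09896536  0.119381  ] [ 0.23078452 -0.08937195  0.86652227]
```

View pics/d1.png

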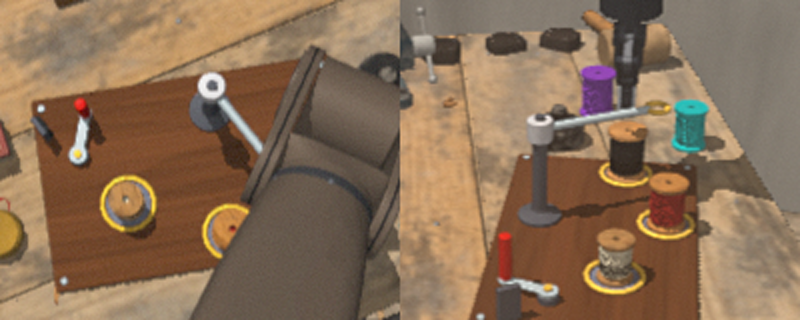

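The arm is undisturbed. The shut fingers are on the far (right) side of the rod at side-half (628,85), clear above the black spool. Now I'll push left slowly.

Call:
send_rows(moves="0 0 0 0 -0.03 0 -1;0 0 0 0 -0.06 0 -1;0 0 0 0 -0.09 0 -1;0 0 0 0 -0.12 0 -1;0 0 0 0 -0.15 0 -1;0 0 0 0 -0.18 0 -1;0 0 0 0 -0.21 0 -1;0 0 0 0 -0.24 0 -1;0 0 0 0 -0.27 0 -1;0 0 0 0 -0.3 0 -1;0 0 0 0 -0.33 0 -1;0 0 0 0 -0.33 0 -1")

```text
time: 4.32
eef_pos: [0.4884, -0.063, 0.1201]
tcp_rot: [0.997, 0.072, 0.0, -0.001]
contact_force: [0.3, -0.2, 0.8]
opening: 0.003
finger_force: 0.0
```

Run:
```python
from h import *
from plant import ctrl
import cv2
s=ctrl.get_state(); print(s["time"],local(s["eef_pos"]),s["contact_force"])
b=ctrl.read_camera("side")
pickle.dump(b,open("pics/s2.pkl","wb"))
cv2.imwrite("pics/d2.png",cv2.resize(b["image"][160:310,225:365,::-1],None,fx=4,fy=4,interpolation=cv2.INTER_CUBIC))
```

```text
4.325 [-0.0943662  -0.03172759  0.12005816] [ 0.31796124 -0.18452276  0.77802748]
```

View pics/d2.png

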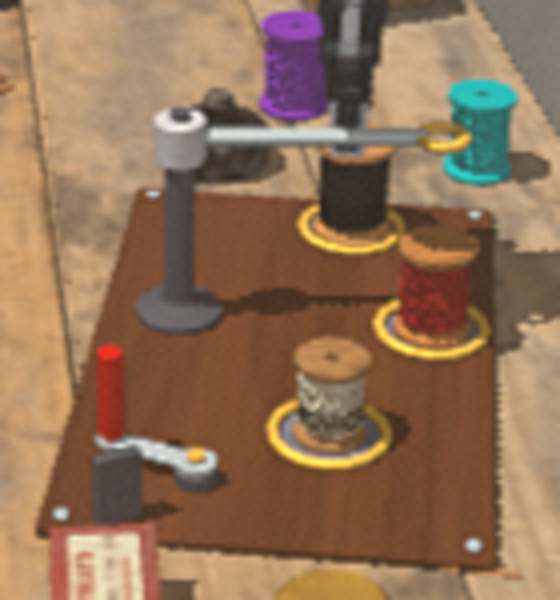

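The eye is now at side crop (445,137) and the spools are untouched. I'll compute the angle by reprojection, calibrated on the first picture.

```bash
cat >> h.py <<'E'
def proj(c,p):
    f=210/np.tan(np.radians(c["fovy"]/2)); E=c["extrinsics"]; q=E[:3,:3].T@(np.array(p)-E[:3,3])
    return np.array([c["cx"]+f*q[0]/-q[2],c["cy"]-f*q[1]/-q[2]])
def eyepx(c,th): return proj(c,world(-.15*np.cos(th),-.15*np.sin(th),.125))
E
python3 - <<'E'
from h import *
S=pickle.load(open("pics/s2.pkl","rb"))
b=eyepx(S,.501)
for th in (.501,.15,.1,.05,0): print(th,[416,96]+4*(eyepx(S,th)-b))
E
```

```text
0.501 [416.  96.]
0.15 [443.48424241 135.12738062]
0.1 [445.0006394  141.08500962]
0.05 [445.87129883 147.10009342]
0 [446.08322324 153.15833769]
```

Call:
send_rows(moves="0 0 0 0 -0.02 0 -1;0 0 0 0 -0.04 0 -1;0 0 0 0 -0.055 0 -1;0 0 0 0 -0.068 0 -1;0 0 0 0 -0.068 0 -1;0 0 0 0 -0.068 0 -1")

```text
time: 5.12
eef_pos: [0.4868, -0.05, 0.1202]
tcp_rot: [0.997, 0.072, 0.0, -0.0]
contact_force: [-0.2, 0.3, 0.1]
opening: 0.004
finger_force: 0.0
```

Run:
```python
from h import *
from plant import ctrl
s=ctrl.get_state(); print(s["time"],local(s["eef_pos"]),s["contact_force"])
```

```text
5.125 [-0.09409322 -0.01863771  0.12020761] [-0.17620308  0.26110957  0.12566207]
```

Call:
send_rows(moves="0 0 0 0 0.05 0 -1;0 0 0 0 0.1 0 -1;0 0 0 0 0.1 -0.3 -1;0 0 0 0 0.1 -0.6 -1;0 0 0 0 0.4 -0.6 -1;0 0 0 0 0.7 -0.6 -1;0 0 0 0 1 -0.6 -1;0 0 0 0 1 -0.6 -1")

```text
time: 6.12
eef_pos: [0.515, -0.2528, 0.24]
tcp_rot: [0.998, 0.069, 0.0, 0.0]
contact_force: [0.4, 0.8, 0.6]
opening: 0.002
finger_force: 0.0
```

Run:
```python
from h import *
from plant import ctrl
import cv2
s=ctrl.get_state(); print(s["time"],local(s["eef_pos"]),s["contact_force"])
a=ctrl.read_camera("top");b=ctrl.read_camera("side")
pickle.dump((a,b),open("pics/s3.pkl","wb"))
f=lambda i:cv2.resize(i[...,::-1],None,fx=4,fy=4,interpolation=cv2.INTER_CUBIC)
cv2.imwrite("pics/d3.png",np.hstack([f(a["image"][180:290,280:380]),f(b["image"][180:290,265:355])]))
```

```text
6.125 [-0.09531373 -0.22341858  0.23997642] [0.41235589 0.77622053 0.56417937]
```

View pics/d3.png

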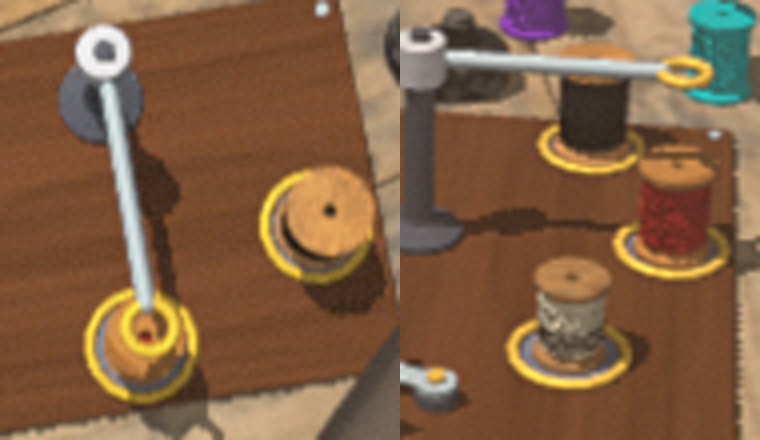

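The top half shows the eye at crop (150,327) over the red spool's hole at (146,335), with the hub at (104,50). The side half shows the eye at (685,72).

Run:
```python
from h import *
from plant import ctrl
T,S=pickle.load(open("pics/s3.pkl","rb"))
e=local(atz(T,280+150/4-.4,180+327/4-.4,.125)); r=local(atz(T,280+146/4-.4,180+335/4-.4,.066))
h=local(atz(T,280+104/4-.4,180+50/4-.4,.142));print("eye",e,np.hypot(*e[:2]),np.arctan2(-e[1],-e[0]),"red",r,"hub",h)
b=eyepx(S,.501); b0=[225+416/4,160+96/4]
for th in(.05,.02,0,-.02): print(th,([0,0]+4*(b0+eyepx(S,th)-b-[265,180]))+[400,0])
s=ctrl.get_state(); row(s,.015,.1,.24); row(s,.012,.11,.055)
```

```text
eye [-0.14986509 -0.0004745   0.125     ] 0.14986584427692823 0.00316618082837661 red [-0.14901733 -0.00067342  0.066     ] hub [-0.00051629 -0.00083193  0.142     ]
0.05 [685.87129883  67.10009342]
0.02 [686.07827655  70.73080077]
0 [686.08322324  73.15833769]
-0.02 [685.98090062  75.59040355]
[-0.0002  0.0001 -0.0004] [ 5.4560e-01 -1.6005e+00 -3.0000e-04]
[-0.0002  0.0001 -0.0004] [ 0.531  -1.6494  0.9248]
```

The eye is within 1 mm of the spool axis in both views, at about 0.003 rad. Next I fly over to the brake at z 0.24.

Call:
send_rows(moves="0 0 0 0.53 -1 0 -1;0 0 0 0.53 -1 0 -1;0 0 0 0.53 -1 0 -1;0 0 0 0.53 -1 0 -1;0 0 0 0.53 -1 0 -1;0 0 0 0.53 -1 0 -1")

```text
time: 6.98
eef_pos: [0.591, -0.0345, 0.2401]
tcp_rot: [0.997, 0.072, -0.0, 0.0]
contact_force: [-0.2, -0.2, -1.0]
opening: 0.002
finger_force: 0.0
```

Call:
send_rows(moves="0 0 0 0 -0.3 0 -1;0 0 0 0 -0.63 0 -1;0 0 0 0 -0.63 0 -1;0 0 0 0 -0.63 0 -1;0 0 0 0 -0.63 0 -1")

```text
time: 7.6
eef_pos: [0.5737, 0.0878, 0.2402]
tcp_rot: [0.998, 0.071, 0.0, 0.0]
contact_force: [-0.5, 0.3, 0.6]
opening: -0.001
finger_force: 0.0
```

Run:
```python
from h import *
from plant import ctrl
s=ctrl.get_state(); print(s["time"],local(s["eef_pos"]),s["contact_force"]);row(s,.013,.108,.055)
```

```text
7.6 [0.01172749 0.10525594 0.24017615] [-0.48007993  0.26919939  0.57709067]
[ 0.0001 -0.     -0.0005] [ 0.0063 -0.0141  0.9259]
```

Call:
send_rows(moves="0 0 0 0.006 0 0.25 -1;0 0 0 0.006 0 0.5 -1;0 0 0 0.006 0 0.75 -1;0 0 0 0.006 0 0.92 -1;0 0 0 0.006 0 0.92 -1;0 0 0 0.006 -0.05 0.92 -1;0 0 0 0.006 -0.08 0.92 -1;0 0 0 0.006 -0.12 0.92 -1;0 0 0 0.006 -0.16 0.92 -1;0 0 0 0.006 -0.2 0.92 -1;0 0 0 0.006 -0.24 0.92 -1;0 0 0 0.006 -0.27 0.92 -1")

```text
time: 9.1
eef_pos: [0.5662, 0.1437, 0.0559]
tcp_rot: [0.997, 0.072, -0.001, 0.0]
contact_force: [-1.3, -2.6, 0.1]
opening: 0.002
finger_force: 1.0
```

Run:
```python
from h import *
from plant import ctrl
import cv2
s=ctrl.get_state(); print(s["time"],local(s["eef_pos"]),s["contact_force"])
b=ctrl.read_camera("side")["image"]
cv2.imwrite("pics/d4.png",cv2.resize(b[160:310,225:365,::-1],None,fx=4,fy=4,interpolation=cv2.INTER_CUBIC))
```

```text
9.1 [0.01237849 0.16160968 0.05589127] [-1.30989706 -2.6369874   0.07529252]
```

View pics/d4.png

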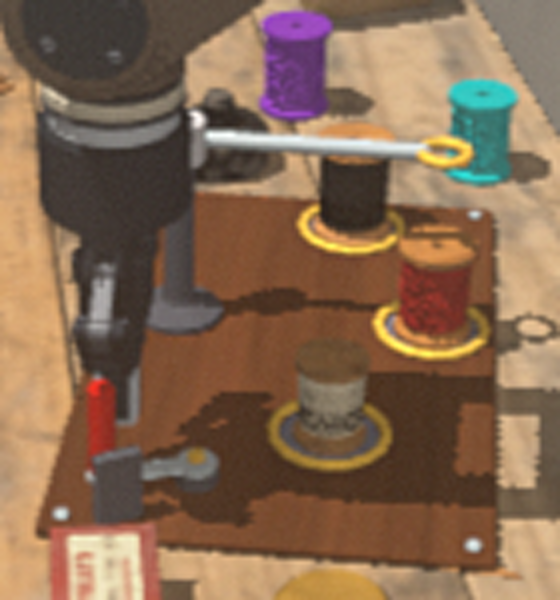

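The fingers are pushing the knob at crop (102,430) left toward the pad at (118,485), with nothing else disturbed. Now slow steps to the stop while I watch the force.

Call:
send_rows(moves="0 0 0 0 -0.01 0 -1;0 0 0 0 -0.02 0 -1;0 0 0 0 -0.03 0 -1;0 0 0 0 -0.035 0 -1;0 0 0 0 -0.035 0 -1")

```text
time: 9.78
eef_pos: [0.5658, 0.1502, 0.056]
tcp_rot: [0.997, 0.072, -0.0, -0.0]
contact_force: [-0.1, -2.0, -0.9]
opening: 0.001
finger_force: 0.6
```

Call:
send_rows(moves="0 0 0 0 -0.005 0 -1;0 0 0 0 -0.01 0 -1;0 0 0 0 -0.01 0 -1")

```text
time: 10.15
eef_pos: [0.5656, 0.1514, 0.0561]
tcp_rot: [0.997, 0.072, -0.0, 0.001]
contact_force: [-0.6, -4.2, 0.5]
opening: 0.005
finger_force: 2.3
```

Run:
```python
from h import *
from plant import ctrl
s=ctrl.get_state(); print(s["time"],local(s["eef_pos"]),s["contact_force"])
```

```text
10.15 [0.01284227 0.16934422 0.05606413] [-0.5795627  -4.20027085  0.50780311]
```

Force is starting to rise at about the predicted stop. I'll press a little more.

Call:
send_rows(moves="0 0 0 0 -0.005 0 -1;0 0 0 0 -0.01 0 -1;0 0 0 0 -0.01 0 -1")

```text
time: 10.52
eef_pos: [0.5655, 0.1517, 0.0561]
tcp_rot: [0.997, 0.072, -0.0, 0.002]
contact_force: [-1.1, -10.8, -0.3]
opening: -0.005
finger_force: 5.2
```

Call:
send_rows(moves="0 0 0 0 -0.005 0 -1;0 0 0 0 -0.005 0 -1;0 0 0 0 -0.005 0 -1")

```text
time: 10.9
eef_pos: [0.5655, 0.1518, 0.0561]
tcp_rot: [0.997, 0.072, -0.0, 0.003]
contact_force: [0.2, -13.1, -0.7]
opening: -0.004
finger_force: 6.6
```

The knob is hard against the stop: 13 N with no further motion. I'll back off, lift, and check.

Call:
send_rows(moves="0 0 0 0 0.03 0 -1;0 0 0 0 0.1 0 -1;0 0 0 0 0.18 0 -1;0 0 0 0 0.18 -0.3 -1;0 0 0 0 0.18 -0.6 -1;0 0 0 0 0.18 -0.95 -1;0 0 0 0 0.18 -0.95 -1;0 0 0 0 0.45 -0.95 -1;0 0 0 0 0.75 -0.95 -1;0 0 0 0 1 -0.95 -1;0 0 0 0 1 -0.95 -1")

```text
time: 12.28
eef_pos: [0.5935, -0.0463, 0.2446]
tcp_rot: [0.998, 0.069, -0.001, -0.0]
contact_force: [-0.6, -1.0, -0.4]
opening: 0.001
finger_force: 0.0
```

Call:
send_rows(moves="0 0 0 -0.2 0.3 0 -1;0 0 0 -0.4 0.6 0 -1;0 0 0 -0.5 0.9 0 -1;0 0 0 -0.5 1 0 -1;0 0 0 -0.5 1 0 -1")

```text
time: 12.9
eef_pos: [0.5228, -0.2566, 0.2451]
tcp_rot: [0.998, 0.07, -0.0, -0.001]
contact_force: [0.7, -0.1, -0.3]
opening: 0.003
finger_force: 0.0
```

Run:
```python
from h import *
from plant import ctrl
import cv2
s=ctrl.get_state(); print(s["time"],local(s["eef_pos"]),s["contact_force"])
a=ctrl.read_camera("top");b=ctrl.read_camera("side")
pickle.dump((a,b),open("pics/s5.pkl","wb"))
f=lambda i:cv2.resize(i[...,::-1],None,fx=4,fy=4,interpolation=cv2.INTER_CUBIC)
cv2.imwrite("pics/d5.png",np.hstack([f(a["image"][180:300,205:330]),f(b["image"][205:325,225:300])]))
```

```text
12.9 [-0.08817797 -0.22825071  0.2450647 ] [ 0.7041889  -0.09933415 -0.25765665]
```

View pics/d5.png

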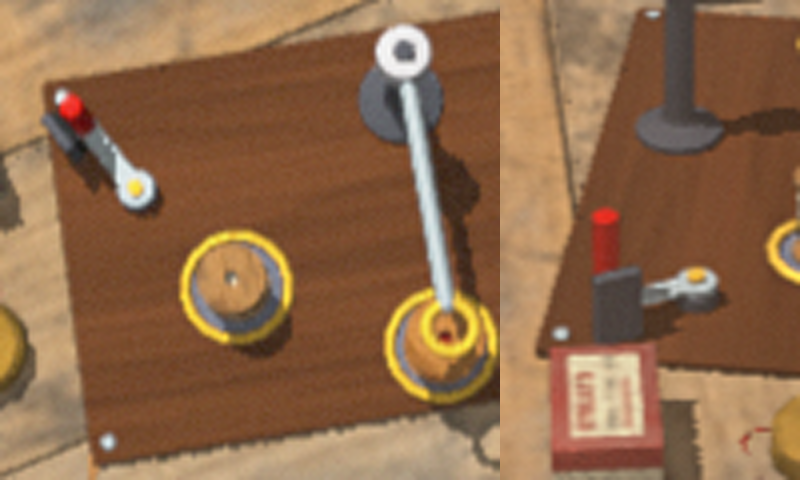

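The lever and knob (top (72,110)) lie against the pad (65,135), and the eye (449,327) is still over the red spool. The white spool and the carton have not moved. A quick angle check, then hand in.

Run:
```python
from h import *
from plant import ctrl
T,S=pickle.load(open("pics/s5.pkl","rb"))
k=local(atz(T,205+70/4-.4,180+104/4-.4,.075))-[-.03,.165,0]; e=local(atz(T,205+449/4-.4,180+327/4-.4,.125))
a=np.arctan2(k[1],k[0])+np.radians(25); print(k,a,e)
if a>.87: print(ctrl.sign_off())
```

```text
[0.04556554 0.02447513 0.075     ] 0.9292496369158469 [-1.49778351e-01  4.99679340e-05  1.25000000e-01]
the job is handed in; nothing more can be done
None
```

The job is handed in: the guide eye is within about 1 mm of centre over the red spool, and the brake lever was pushed hard against its pad (13 N with no further movement; about 0.93 rad by camera against 0.96 nominal).

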